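Drive a push nut home on an instrument's transport-wheel axle

TASK

One of the two wheel brackets still has a bare axle, its wheel sitting loose and a little high. Take the large push nut from the tray, start it teeth up on the axle's rounded end, then with the hollow pusher drive it straight down until it has pushed the wheel solidly down onto its spacer and sits tight and square on the washer, firmly but without crushing the hub. Stand the pusher back upright on the bench and leave everything else as it lies.

Things in the scene. Friction and masses are not known exactly. Their poses are not given: they have to be found in the camera images.
- nut: the large push nut: bright zinc ring, 26 mm outside diameter, rim 6 mm high and 3.2 mm thick, 28 g, lying teeth up in the tray. Origin: centre of its underside, z up along its axis. Six sprung teeth slope inwards and up from the rim to a 9.4 mm circle 4 mm above the underside: forcing them over the axle's rounded end takes 8 to 16 N, then they drag with 3 to 9 N and bite when pulled back
- bracket: the bracket to finish: grey folded steel pan 110 x 110 mm, 20 mm high, fixed to the bench, with a plain 12 mm steel axle standing straight up in its middle, bare but for a black-tyred wheel. Origin: bench level under the axle, z up
- axle_tip (a point): top of the bare axle's rounded end (a hemisphere of 6 mm radius), 82 mm above the bench. A nut set on this end with a light push stays there by itself, its underside about 6 mm below this point, leaning a few degrees at most; the pusher levels it
- seat (a point): on the bare axle's centreline at the top face of the dark 34 mm washer on the wheel's hub, at the start 59 to 70 mm above the bench. It goes down with the wheel; a nut that is home has its underside on it
- wheel: hub, washer and tyre (80 mm) of the wheel to finish. It slides down the axle with 1 to 3 N and starts 1 to 8 mm above a brass spacer hidden under it, whose height differs by up to 4 mm: when the wheel is down solid is only felt. Origin: on the axle, 58 mm below the washer's top. 10 N of the nut on the washer is tight; pressing with more than 45 N crushes the hub
- pusher: hand pusher, standing upright on the bench, 160 g: steel tube below, 30 mm outside and 20 mm inside diameter, open at the bottom, 36 mm deep (goes over the axle, bears on the nut's rim); orange finger guard 47 mm across from 36 to 42 mm up; orange handle 26 mm across from there to 89 mm. Fingers gripping just above the guard bear on it. Origin: centre of the tube's mouth (underside), z up
- tray: shallow blue tray 200 x 130 mm (long side along its x), rim 14 mm high, floor 4 mm above the bench, fixed. Origin: bench level under its centre. The large nut lies in its -x half, a small nut and a washer in its +x half
- bracket_done: the finished bracket, alike but with a push nut already home on its axle: leave it. Origin: bench level under the axle
- small_nut: small push nut, 18 mm across, in the tray: not for this axle. Origin: centre of its underside
- spare_washer: loose dark washer, 32 mm across, 4 mm thick, in the tray. Origin: centre of its underside
- spare_wheel: loose spare wheel, 80 mm across, 28 mm high, lying on the bench beyond the brackets. Origin: centre of its underside
- screwdriver: loose screwdriver, 170 mm long, lying on the bench between the robot and the brackets. Origin: under its middle

How it is judged:
On the way:
1. the pusher presses the nut hard against the washer, the wheel being down solid on its spacer (z of nut in the frame of seat below 0.001 m and horizontal distance between nut and seat below 0.002 m and contact force between pusher and nut above 8 N and contact force between nut and wheel above 8 N), for 0.05 s.
At the end, for the whole second after the job is handed in: The large push nut is on the axle that was bare, teeth up, at rest, its underside within 1 mm of the wheel's washer, square (within 3.4 degrees) and still clamping it with over 2 N; the pusher stands upright on the bench top itself (not in the tray), released and at rest (z of nut in the frame of seat between -0.002 and 0.001 m and horizontal distance between nut and seat below 0.002 m and angle between nut's own z axis and vertical below 0.06 rad and linear speed of each of nut, pusher below 0.01 m/s and contact force between nut and wheel above 2 N and height (world z) of pusher below 0.002 m and angle between pusher's own z axis and vertical below 0.05 rad); the robot touches nothing.
It fails at once if the hub is crushed: the pusher presses on the nut with more than 45 N (contact force between pusher and nut above 45 N).
It fails at once if the small nut, the spare washer, the spare wheel or the screwdriver is shifted by more than 30 mm (distance of any of small_nut, spare_washer, spare_wheel, screwdriver from where it was at the start of the episode above 0.03 m).
It also fails if it takes over 61 s, if anything falls off the work surface, if the arm or the gripper's body presses on something with over 40 N, if the wrist force passes 120 N, or if a joint passes its speed limit or range.

ROBOT

A 6-joint arm with a two-finger parallel gripper is mounted at the origin on the work surface. World frame = base frame: x ahead of the robot, y to its left, z up, the work surface at z = 0. Lengths are in m, angles in rad, forces in N, time in s.
With the tool pointing down it reaches from about 0.35 to 0.975 m from the base axis. Payload 17.4 kg.
Tool frame: the origin (TCP) lies on the centre line of the jaws, within the pads' length; the fingertips stand ahead of it and the grasp point (between the pads) lies 11 mm behind it (r.tip_extent is the x of the fingertips in the tool frame, in m); x points along the fingers, z is the direction in which the jaws open and shut, and the axes are right-handed (so a half turn about x gives the same grasp; the last joint's range is limited). The gripper opens to 85 mm and grips with 20 to 120 N. Pads are 22 mm wide; open, the fingers measure 114 mm over their backs; the gripper's body (76 mm by 85 mm) begins 54 mm behind the grasp point. The pads swing forward as they close: fully open they stand 13 mm farther back than shut.
Start: joints at [1.266, 0.116, 1.442, -0, 1.584, -0.038], TCP at [0.178, 0.651, 0.239] pointing down, gripper open.
Joint ranges: [-2.83, 2.83], [-0.83, 2.19], [0.07, 2.5], [-1.14, 4.28], [0.01, 3], [-2.97, 2.97]. Speed limits (rad/s): [1.89, 1.89, 2.22, 3.14, 3.14, 3.14].

INTERFACE

Orientations are given as a rotation vector (axis times angle).
In Python, from cell import r, optics, job gives the robot as it stands.
- The arm moves only by the shell command python3 -m inch 'ROWS' [FORCE]. ROWS is JSON, one flat list of numbers, 7 for each row, row after row: the turn, a rotation vector about the tool's x, y, z in rad, then the shift along the tool's x, y, z in mm, then the opening, from 0 (shut) to 1 (fully open). In form: [wx, wy, wz, x, y, z, jaw, wx, wy, wz, x, y, z, jaw, ...]. A call has 1 to 12 rows; each row is the pose to reach, as a shift and turn from the pose measured when the call began, along the tool's axes at that moment; what a row does not reach only later rows make up. A row lasts 1/10 s, in which the tool goes at most 50 mm and 8.59 degrees, less where a joint would pass 70% of its speed; a pose out of reach is approached as far as the arm can. A call with a gripper value outside its range is refused whole. The fingers move at their own pace and stop on an object; FORCE is the grip in N (left out, the last holds). Time passes only in rows, so rows that repeat a pose let the fingers close. It gives the time, the measured TCP pose, the force and the opening at its end, in the units of the state.
- r.read_state(): the state, without advancing time (a new reading comes with each control period).
- optics.get_image(name): name is "side" or "top"; returns a dict with "image" (400x640x3 uint8, red, green, blue), "range_z" (400x640 float32, m along the optical axis (not along the pixel's ray), 0 where there is no reading), "fx", "fy", "cx", "cy" (pixels), "T" (4x4, takes a point from camera to world coordinates). Camera axes: x right, y down, z forward; pixel columns grow to the right and rows downward; lengths in m; the calibration is good to about 2 mm. A picture is of the moment at which its call begins.
- job.job_done(): hands the job in, once; it reports no verdict.
Trained networks look in a picture, given as the dict that the camera call returned (one of the last four; its "shot" number tells which), for a name from the list of things; names that differ only in an ending like _2 or _b are one class to them, and where a whole thing is asked for, a point or a joint stands for the part that bears it (a point fixed in the world has none). Each returns a list of dicts, best first, with "p" (0 to 1); they miss things now and then, are a little off and sometimes report something else, mostly with a low value. They report only what shows in the picture. A call takes as long as a camera call.
- optics.spot_in(target, picture): "at" ([column, row] in pixels, amid what is visible of it).
- optics.cut_out(target, picture): "pixels" (400x640 bool, what is visible of it) and "at" ([column, row] in pixels, amid what is visible of it).
- optics.spot_point(target, picture): "at" ([column, row] in pixels: a listed point, or the origin of a listed thing).
The state is a dict: "t": time; "joint_pos": joint angles; "qvel": joint speeds; "joint_torque": joint torques, N m; "tool_pos": TCP position; "orientation": TCP orientation; "ft_force": force on the tool from outside, world axes, zero at the start; "ft_torque": the same for the moment, N m; "opening": finger opening in m.
Only numpy, scipy, OpenCV 4.12 (cv2) and the standard library are available. Lean on these libraries where they do the work, as an engineer would, in place of code of your own. Each camera call takes 0.05 s, during which the arm holds its last target.

## Working session

There is one attempt and no reset: what is moved stays moved. The work goes in short steps, Python scripts to look and compute and a shell command to move; the robot and the scene stay as the last step left them, time stands still between calls to the robot, and variables do not carry over. Pictures are saved under pics/ and viewed, and the job is handed in when it is done.

```bash
ls; mkdir -p pics
cat > h.py <<'E'
import numpy as np, cv2
from cell import r, optics, job
from scipy.spatial.transform import Rotation as R
def shot(name,fn=None):
    p=optics.get_image(name)
    if fn: cv2.imwrite('pics/'+fn,p['image'][:,:,::-1])
    return p
def world(p,u,v,z=None):
    x=(np.asarray(u)-p['cx'])/p['fx']; y=(np.asarray(v)-p['cy'])/p['fy']
    d=np.stack([x,y,np.ones_like(x)],-1)
    T=p['T']
    return d@T[:3,:3].T, T[:3,3]
def pt(p,u,v,z=None):
    d,o=world(p,float(u),float(v))
    if z is not None: return o+d*(z-o[2])/d[2]
    return o+d*p['range_z'][int(round(v)),int(round(u))]
def cloud(p,mask=None):
    v,u=np.nonzero((p['range_z']>0)&(mask if mask is not None else True))
    d,o=world(p,u.astype(float),v.astype(float))
    return o+d*p['range_z'][v,u][:,None]
def tool():
    s=r.read_state(); return np.array(s['tool_pos']),R.from_rotvec(s['orientation']),s
def delta(target):
    t,q,s=tool(); return q.inv().apply(np.asarray(target)-t)*1000
E
python3 - <<'E'
from h import *
s=r.read_state(); print(s, r.tip_extent)
t,q,s=tool(); print(q.as_matrix().round(3))
for n in('side','top'):
    p=shot(n,n+'0.png'); print(n,p['T'].round(3).tolist(),p['fx'],p['cx'],p['cy'])
    for k in ['nut','bracket','wheel','pusher','tray','bracket_done','small_nut','spare_washer','spare_wheel','screwdriver']:
        for d in optics.cut_out(k,p)[:2]:
            c=cloud(p,d['pixels']); print(k,round(d['p'],2),np.round(d['at'],0),len(c),np.median(c,0).round(3),c.min(0).round(3),c.max(0).round(3))
    for k in['axle_tip','seat','nut','pusher','tray']:
        print(k,[(round(d['p'],2),np.round(d['at'],1).tolist()) for d in optics.spot_point(k,p)[:2]])
E
```

```text
pics
{'t': 0.0, 'joint_pos': array([ 1.26623754e+00,  1.16511320e-01,  1.44227100e+00,  2.15067836e-05,
        1.58399699e+00, -3.78316123e-02]), 'qvel': array([-0.00061951,  0.00019297,  0.00096583,  0.00077107,  0.00033298,
        0.00058722]), 'joint_torque': array([ 1.72462886e-03, -7.31973124e+01, -6.32495928e+01,  1.30033536e-04,
        6.29619273e-03,  2.28059815e-05]), 'tool_pos': array([0.17788304, 0.65095311, 0.23854152]), 'orientation': array([-1.01119894,  1.32465552,  1.0100892 ]), 'ft_force': array([-0.56641482, -0.55851464,  0.36485614]), 'ft_torque': array([0.01964998, 0.02374521, 0.02303023]), 'opening': 0.0854878536119575} 0.008
[[-0.    -0.965  0.264]
 [-0.001  0.264  0.965]
 [-1.     0.    -0.001]]
side [[-0.938, -0.265, 0.224, 0.421], [-0.347, 0.714, -0.608, 0.541], [0.001, -0.648, -0.762, 0.748], [0.0, 0.0, 0.0, 1.0]] 373.4911703142156 316.80417285179317 204.6575176125492
bracket 0.87 [333. 195.] 1637 [ 0.604 -0.076  0.021] [ 0.54  -0.191 -0.003] [ 0.684 -0.024  0.082]
wheel 0.83 [331. 187.] 640 [ 0.609 -0.085  0.056] [ 0.573 -0.191 -0.002] [ 0.662 -0.057  0.
[... 2072 characters left out ...]
87]
bracket_done 0.67 [349. 203.] 607 [ 0.61  -0.098  0.059] [ 0.573 -0.137  0.02 ] [ 0.65  -0.061  0.083]
spare_washer 0.65 [202. 237.] 86 [0.514 0.331 0.009] [0.502 0.316 0.002] [0.529 0.346 0.013]
spare_wheel 0.98 [312. 137.] 582 [0.807 0.024 0.029] [ 0.77  -0.015  0.01 ] [0.847 0.062 0.038]
spare_wheel 0.52 [349. 202.] 1492 [ 0.609 -0.097  0.023] [ 0.541 -0.171 -0.005] [ 0.683 -0.029  0.085]
screwdriver 0.83 [324. 258.] 263 [ 0.462 -0.016  0.024] [ 0.346 -0.036 -0.   ] [0.505 0.014 0.032]
axle_tip [(0.74, [278.7, 194.2]), (0.43, [420.3, 250.3])]
seat [(0.63, [349.9, 205.3])]
nut [(0.48, [217.4, 269.9])]
pusher [(0.53, [422.7, 249.1]), (0.36, [213.8, 253.4])]
tray [(0.91, [215.6, 255.7])]
```

Run:
```python
import cv2
a=cv2.imread('pics/side0.png');b=cv2.imread('pics/top0.png')
cv2.imwrite('pics/a1.png',a)
c=cv2.resize(a[300:400,290:440],None,fx=5,fy=5,interpolation=cv2.INTER_CUBIC);cv2.imwrite('pics/a2.png',c)
c=cv2.resize(b[210:290,160:260],None,fx=6,fy=6,interpolation=cv2.INTER_CUBIC);cv2.imwrite('pics/a3.png',c)
c=cv2.resize(b[160:280,300:450],None,fx=5,fy=5,interpolation=cv2.INTER_CUBIC);cv2.imwrite('pics/a4.png',c)
c=cv2.resize(a[120:220,290:440],None,fx=5,fy=5,interpolation=cv2.INTER_CUBIC);cv2.imwrite('pics/a5.png',c)
```

```text
(no output)
```

View pics/a1.png

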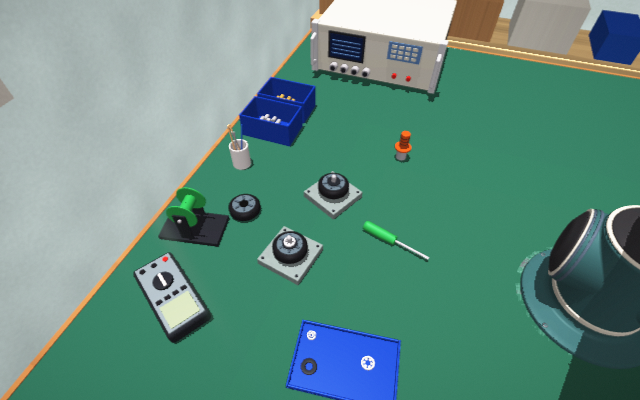

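View pics/a2.png

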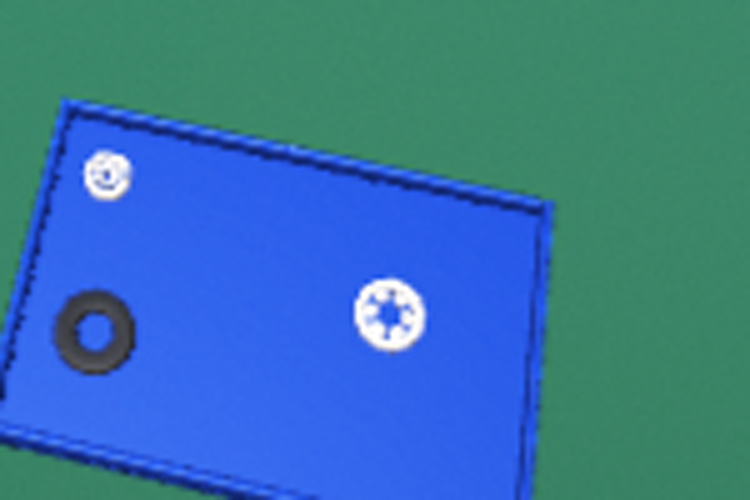

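View pics/a3.png

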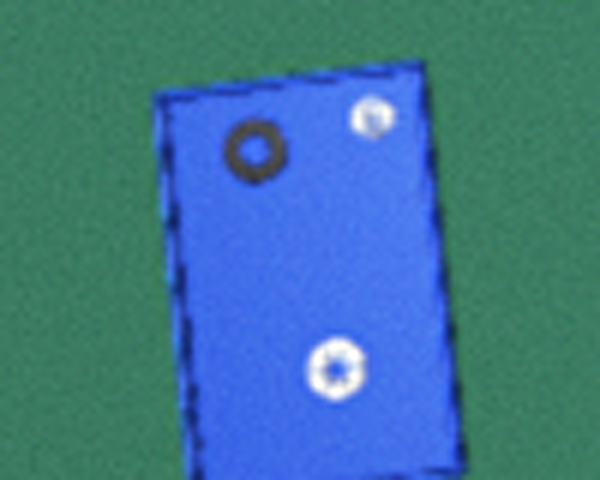

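View pics/a4.png

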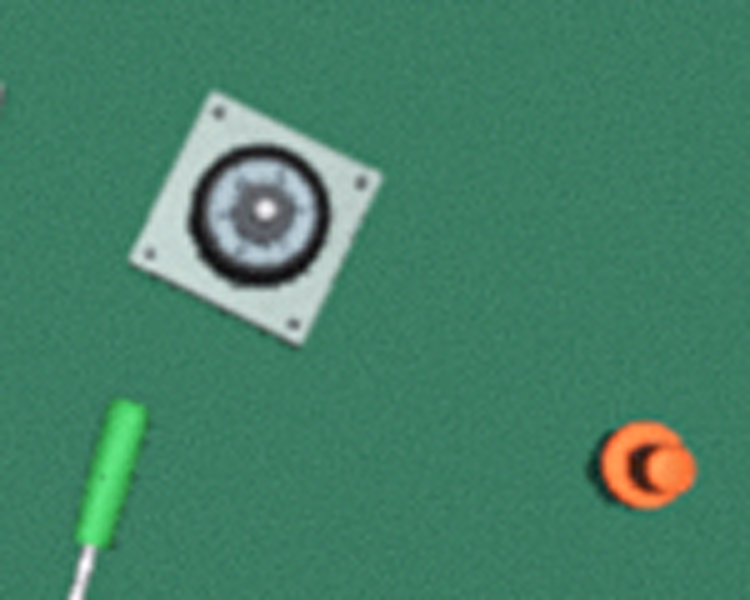

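View pics/a5.png

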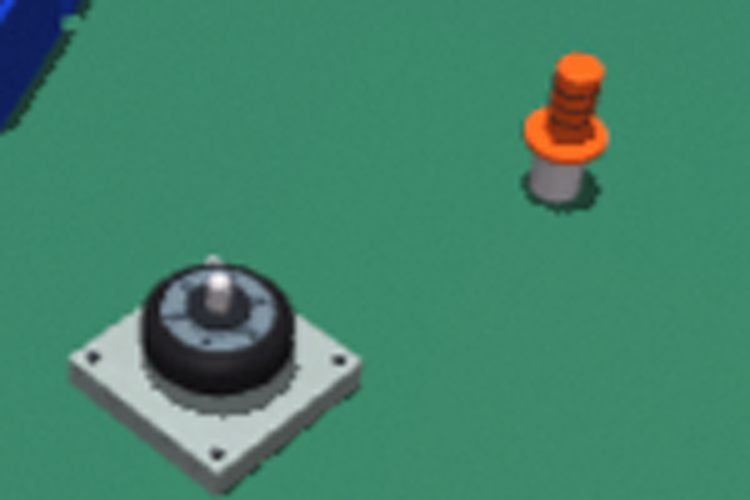

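```bash
cat > m.py <<'E'
from h import *
def blob(p,mask):
    cs,_=cv2.findContours(mask.astype(np.uint8),cv2.RETR_EXTERNAL,cv2.CHAIN_APPROX_NONE)
    return sorted(cs,key=cv2.contourArea)[::-1]
def cen(c):
    h=c; (u,v),rr=cv2.minEnclosingCircle(h); m=cv2.moments(h); return np.array([m['m10']/m['m00'],m['m01']/m['m00']]),rr,np.array([u,v])
def tri(ps,uvs):
    A=np.zeros((3,3));b=np.zeros(3)
    for p,(u,v) in zip(ps,uvs):
        d,o=world(p,u,v);d/=np.linalg.norm(d);P=np.eye(3)-np.outer(d,d);A+=P;b+=P@o
    x=np.linalg.solve(A,b)
    return x
E
python3 - <<'E'
from m import *
P={n:shot(n) for n in('side','top')}
roi={'side':(368,363),'top':(216,271)}
out=[]
for n,p in P.items():
    im=p['image'].astype(int); u0,v0=roi[n]
    m=(im[:,:,0]>130); k=np.zeros_like(m);k[v0-9:v0+10,u0-9:u0+10]=1
    c=blob(p,m&k)[0]; a,rr,e=cen(c); print(n,'nut',a,rr,pt(p,*a,z=.010),pt(p,*e,z=.008)); out.append(a)
print('tri',tri(P.values(),out))
# axle: highlight points & wheel circles
for n,(u0,v0),w in(('side',(333,187),40),('top',(350,203),40)):
    p=P[n]; c=cloud(p)
    # pan top plane
    hsv=cv2.cvtColor(p['image'],cv2.COLOR_RGB2HSV)
    v,u=np.nonzero(p['range_z']>0); 
    k=np.zeros(p['range_z'].shape,bool);k[v0-w:v0+w,u0-w:u0+w]=1
    ng=k&~((hsv[:,:,1]>70)&(hsv[:,:,0]>60)&(hsv[:,:,0]<100))
    cc=blob(p,ng)[0]; q=np.array([pt(p,*x,z=.02)[:2] for x in cc[:,0]],np.float32)
    rct=cv2.minAreaRect(q); print(n,'pan',rct)
    b=cloud(p,k); 
    for lo,hi in((.050,.07),(.045,.06)):
        s=b[(b[:,2]>lo)&(b[:,2]<hi)]; print(' wheel',lo,cv2.minEnclosingCircle(s[:,:2].astype(np.float32)),s.mean(0).round(4),len(s))
    s=b[b[:,2]>.072]; print(' tip pts',len(s),s.mean(0).round(4) if len(s) else '')
# pusher
for n,(u0,v0) in(('side',(402,147)),('top',(425,249))):
    p=P[n]; hsv=cv2.cvtColor(p['image'],cv2.COLOR_RGB2HSV)
    k=np.zeros(p['range_z'].shape,bool);k[v0-30:v0+30,u0-30:u0+30]=1
    m=k&(hsv[:,:,0]<20)&(hsv[:,:,1]>150)
    b=cloud(p,m)
    for lo,hi in((.034,.048),(.06,.084),(.086,.1)):
        s=b[(b[:,2]>lo)&(b[:,2]<hi)]; print(n,'pusher',lo,cv2.minEnclosingCircle(s[:,:2].astype(np.float32)),s.mean(0).round(4),len(s))
for n,(u,v) in(('side',(333.6,173.6)),('top',(353,201.6))): print(n,'tip',pt(P[n],u,v,z=.081))
print(tri(P.values(),[(333.6,173.6),(353,201.6)]))
E
```

```text
side nut [367.54255319 362.5248227 ] 7.382511615753174 [0.4103625  0.28889983 0.01      ] [0.41042082 0.28820111 0.008     ]
top nut [215.58088235 270.96323529] 5.109951496124268 [0.41152674 0.28694756 0.01      ] [0.41141093 0.28718668 0.008     ]
tri [0.41074137 0.28777595 0.00649784]
side pan ((0.6098407506942749, -0.09443484246730804), (0.12687040865421295, 0.12339136004447937), 64.49825286865234)
 wheel 0.05 ((0.6121498346328735, -0.09697394073009491), 0.04053165018558502) [ 0.6103 -0.0907  0.0567] 521
 wheel 0.045 ((0.6120550036430359, -0.09680554270744324), 0.04062196612358093) [ 0.6098 -0.0883  0.0552] 488
 tip pts 20 [ 0.6122 -0.0958  0.0778]
top pan ((0.6119862794876099, -0.09980499744415283), (0.11259917914867401, 0.11229369044303894), 64.17576599121094)
 wheel 0.05 ((0.61241215467453, -0.09981954842805862), 0.03996053338050842) [ 0.612  -0.0989  0.0583] 603
 wheel 0.045 ((0.6124197840690613, -0.09964130818843842), 0.04005997255444527) [ 0.6114 -0.0984  0.0565] 431
 tip pts 16 [ 0.6121 -0.0995  0.0806]
side pusher 0.034 ((0.47446465492248535, -0.31471192836761475), 0.023633578792214394) [ 0.4742 -0.3074  0.0415] 106
side pusher 0.06 ((0.4743539094924927, -0.3113843500614166), 0.01202487200498581) [ 0.474 -0.306  0.072] 55
side pusher 0.086 ((0.47536349296569824, -0.315624475479126), 0.012976786121726036) [ 0.4751 -0.3145  0.0887] 39
top pusher 0.034 ((0.4746508002281189, -0.31718918681144714), 0.02313956618309021) [ 0.4756 -0.3111  0.0434] 113
top pusher 0.06 ((0.4736851453781128, -0.31331515312194824), 0.012311380356550217) [ 0.4743 -0.3076  0.073 ] 20
top pusher 0.086 ((0.47491344809532166, -0.3169412612915039), 0.012995556928217411) [ 0.4747 -0.3169  0.09  ] 72
side tip [ 0.6133441  -0.10281046  0.081     ]
top tip [ 0.61180267 -0.10086466  0.081     ]
[ 0.61211334 -0.1005109   0.0834782 ]
```

```bash
python3 -c "
from h import *
print(delta([.411,.288,.08]).round(1))"
```

```text
[ 159.3 -320.5 -288.8]
```

```bash
python3 -m inch '[0,0,0,100,-320,-289,0.55, 0,0,0,100,-320,-289,0.55, 0,0,0,100,-320,-289,0.55, 0,0,0,100,-320,-289,0.55, 0,0,0,100,-320,-289,0.55, 0,0,0,100,-320,-289,0.55, 0,0,0,100,-320,-289,0.55, 0,0,0,100,-320,-289,0.55, 0,0,0,159,-320.5,-289,0.55, 0,0,0,159,-320.5,-289,0.55, 0,0,0,159,-320.5,-289,0.55, 0,0,0,159,-320.5,-289,0.55]' 50
python3 - <<'E'
from h import *
t,q,s=tool(); print(t,q.as_matrix().round(3).tolist(),s['t'],r.tip_extent,s['ft_force'])
shot('side','s1.png');p=shot('top','t1.png')
a=cv2.imread('pics/s1.png')[280:400,270:440];b=cv2.imread('pics/t1.png')[210:310,140:280]
cv2.imwrite('pics/c1.png',np.hstack([cv2.resize(a,(400,282)),cv2.resize(b,(400,282))]))
E
```

```text
t: 2.9
tool_pos: [0.411, 0.288, 0.0809]
orientation: [-1.01, 1.324, 1.01]
ft_force: [0.2, 0.9, 0.2]
opening: 0.0464
[0.41099232 0.28804463 0.08090537] [[-0.0, -0.964, 0.264], [0.0, 0.264, 0.964], [-1.0, 0.0, 0.0]] 2.9 0.008 [0.17513696 0.9055191  0.23092244]
```

View pics/c1.png

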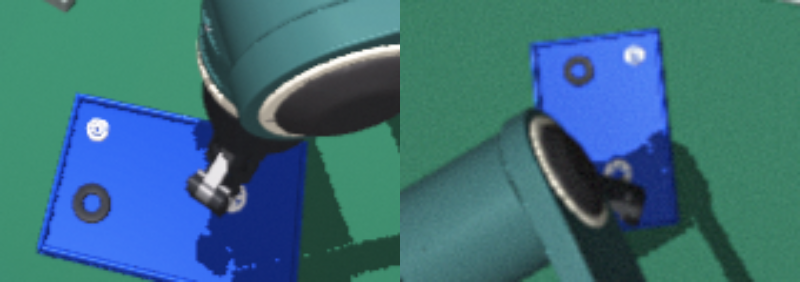

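```bash
python3 -m inch '[0,0,0,40,0,0,0.42, 0,0,0,60,0,0,0.42, 0,0,0,65,0,0,0.42, 0,0,0,67,0,0,0.42, 0,0,0,67,0,0,0.42]' 50
python3 -m inch '[0,0,0,1.5,0,0,0.42, 0,0,0,1.5,0,0,0.42]' 50; python3 -m inch '[0,0,0,1.5,0,0,0.42, 0,0,0,1.5,0,0,0.42]' 50
```

```text
t: 3.5
tool_pos: [0.4118, 0.2897, 0.0165]
orientation: [-1.011, 1.319, 1.011]
ft_force: [-0.1, -0.1, 0.3]
opening: 0.0353
t: 3.7
tool_pos: [0.4123, 0.2901, 0.016]
orientation: [-1.011, 1.317, 1.01]
ft_force: [0.4, 0.8, 1.0]
opening: 0.0359
t: 3.9
tool_pos: [0.4125, 0.2902, 0.0148]
orientation: [-1.011, 1.317, 1.01]
ft_force: [-0.6, 0.8, 0.5]
opening: 0.0359
```

```bash
python3 -c "
from h import *
t,q,s=tool(); print(t,q.as_matrix().round(4),s['joint_pos'].round(3),s['qvel'].round(4))"
```

```text
[0.41245023 0.29020154 0.01477999] [[ 0.005  -0.9649  0.2624]
 [ 0.0033  0.2624  0.9649]
 [-1.     -0.0039  0.0045]] [ 0.562 -0.104  2.042  0.     1.198 -0.743] [-0.0013  0.0018  0.002  -0.0008  0.0014  0.0007]
```

```bash
cat >> h.py <<'E'
R0=R.from_matrix([[0,-.9645,.264],[0,.264,.9645],[-1,0,0]])
def go(target,Rt=R0):
    t,q,s=tool(); print('pose',t.round(4),'t',round(s['t'],2),'f',np.round(s['ft_force'],1),'op',round(s['opening'],4)); print('rot',(q.inv()*Rt).as_rotvec().round(4),'d',(q.inv().apply(np.asarray(target)-t)*1000).round(2))
E
python3 -c "
from h import *
go([.411,.288,.0125])"
```

```text
pose [0.4125 0.2902 0.0148] t 3.9 f [-0.6  0.8  0.5] op 0.0359
rot [0.0017 0.0045 0.0039] d [ 2.27  0.83 -2.52]
```

```bash
python3 -m inch '[0.0017,0.0045,0.0039,2,0.8,-2.5,0.42, 0.0017,0.0045,0.0039,2,0.8,-2.5,0.42, 0.0017,0.0045,0.0039,2,0.8,-2.5,0.42]' 50; python3 -c "
from h import *
go([.411,.288,.0125])"
```

```text
t: 4.2
tool_pos: [0.411, 0.2879, 0.0126]
orientation: [-1.01, 1.324, 1.01]
ft_force: [-0.2, -1.0, 0.1]
opening: 0.0362
pose [0.411  0.2879 0.0126] t 4.2 f [-0.2 -1.   0.1] op 0.0362
rot [-0.0001 -0.0001 -0.0002] d [ 0.14 -0.01  0.09]
```

```bash
python3 -m inch '[0,0,0,0,0,0,0.2, 0,0,0,0,0,0,0.2, 0,0,0,0,0,0,0.2, 0,0,0,0,0,0,0.2]' 50
python3 - <<'E'
from h import *
go([.411,.288,.0125])
shot('side','s2.png');p=shot('top','t2.png')
a=cv2.imread('pics/s2.png')[310:400,310:440];b=cv2.imread('pics/t2.png')[220:310,160:290]
cv2.imwrite('pics/c2.png',np.hstack([cv2.resize(a,(400,282)),cv2.resize(b,(400,282))]))
E
```

```text
t: 4.6
tool_pos: [0.4111, 0.288, 0.013]
orientation: [-1.01, 1.324, 1.01]
ft_force: [-1.7, -1.0, 4.4]
opening: 0.0223
pose [0.4111 0.288  0.013 ] t 4.6 f [-1.7 -1.   4.4] op 0.0223
rot [-0.0001  0.0001  0.    ] d [ 0.48  0.08 -0.02]
```

View pics/c2.png

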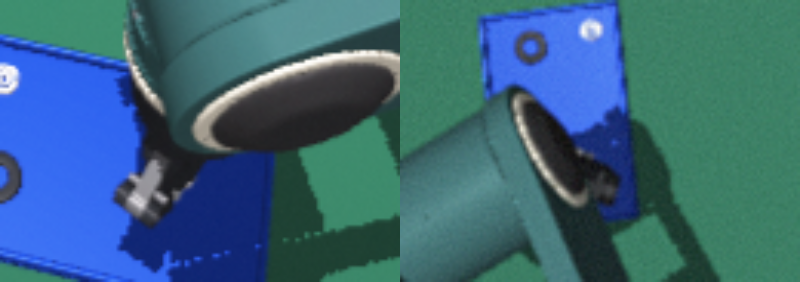

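```bash
python3 -m inch '[0,0,0,0,0,0,0.42, 0,0,0,0,0,0,0.42, 0,0,0,2,0,0,0.42, 0,0,0,4.5,0,0,0.42, 0,0,0,4.5,0,0,0.42]' 50; python3 -c "
from h import *
go([.411,.288,.0085])"
```

```text
t: 5.2
tool_pos: [0.4113, 0.2882, 0.0108]
orientation: [-1.01, 1.324, 1.01]
ft_force: [-17.4, -10.7, 38.9]
opening: 0.036
pose [0.4113 0.2882 0.0108] t 5.2 f [-17.4 -10.7  38.9] op 0.036
rot [-0.     -0.0001 -0.0001] d [ 2.34  0.28 -0.28]
```

```bash
python3 -m inch '[0,0,0,-3,0,0,0.42, 0,0,0,-30,0,0,0.5, 0,0,0,-70,0,0,0.5, 0,0,0,-100,60,-60,0.5, 0,0,0,-100,100,-60,0.5,0,0,0,-100,100,-60,0.5]' 50
python3 - <<'E'
from h import *
go([.411,.288,.0125])
shot('side','s3.png');p=shot('top','t3.png')
a=cv2.imread('pics/s3.png')[310:400,310:440];b=cv2.imread('pics/t3.png')[220:310,160:290]
cv2.imwrite('pics/c3.png',np.hstack([cv2.resize(a,(400,282)),cv2.resize(b,(400,282))]))
E
```

```text
t: 5.8
tool_pos: [0.297, 0.2561, 0.1113]
orientation: [-1.01, 1.323, 1.01]
ft_force: [0.3, 0.1, 0.2]
opening: 0.0426
pose [0.297  0.2561 0.1113] t 5.8 f [0.3 0.1 0.2] op 0.0426
rot [-0.0003  0.0008  0.0002] d [  98.84 -101.53   60.83]
```

View pics/c3.png

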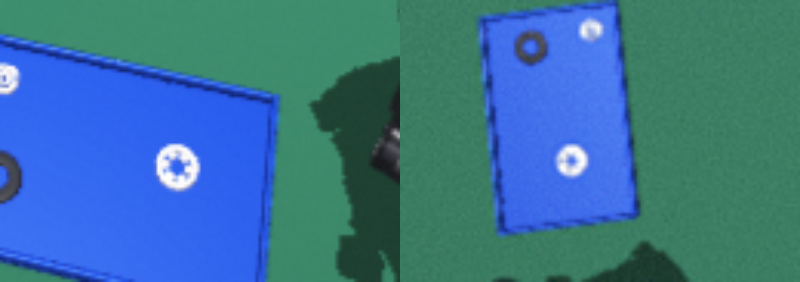

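```bash
cat > n.py <<'E'
from m import *
P={n:shot(n) for n in('side','top')}
out=[]
for n,p in P.items():
    im=p['image'].astype(int); u0,v0={'side':(368,363),'top':(216,271)}[n]
    m=(im[:,:,0]>130); k=np.zeros_like(m);k[v0-12:v0+13,u0-12:u0+13]=1
    c=blob(p,m&k)[0]; a,rr,e=cen(c); mk=np.zeros(m.shape,np.uint8); cv2.drawContours(mk,[c],-1,1,-1)
    b=cloud(p,mk>0); b2=b[b[:,2]>.0075]
    print(n,a.round(2),pt(p,*a,z=.009).round(4),'cloud',b2.mean(0).round(4),np.percentile(b2[:,2],[10,50,90]).round(4),len(b2),b2.min(0).round(3),b2.max(0).round(3))
    tr=cloud(p,(im[:,:,2]>120)&(im[:,:,0]<80)); tr=tr[(abs(tr[:,0]-.42)<.03)&(abs(tr[:,1]-.30)<.04)]; print(' floor z',np.median(tr[:,2]))
    out.append(a)
print('tri',tri(P.values(),out))
E
python3 n.py
```

```text
side [367.22 362.79] [0.4108 0.2892 0.009 ] cloud [0.4121 0.2892 0.0094] [0.0079 0.0093 0.0111] 86 [0.399 0.277 0.008] [0.424 0.302 0.012]
 floor z 0.0038653051748524514
top [215.44 270.7 ] [0.4122 0.2876 0.009 ] cloud [0.4122 0.2875 0.0108] [0.0087 0.0106 0.0134] 42 [0.4   0.274 0.008] [0.423 0.301 0.015]
 floor z 0.005110317105399442
tri [0.41130767 0.28831805 0.0060089 ]
```

```bash
python3 -m inch '[0,0,0,45,0,0,0.42, 0,0,0,85,0,0,0.42, 0,0,0,97,0,0,0.42, 0,0,0,97,0,0,0.42,0,0,0,97,0,0,0.42]' 50; python3 -c "
from h import *
go([.297,.256,.012])"
```

```text
t: 6.5
tool_pos: [0.3002, 0.2574, 0.0154]
orientation: [-1.01, 1.322, 1.01]
ft_force: [0.1, 0.9, -0.3]
opening: 0.0361
pose [0.3002 0.2574 0.0154] t 6.5 f [ 0.1  0.9 -0.3] op 0.0361
rot [0.0004 0.0014 0.0012] d [ 3.36  2.69 -2.19]
```

```bash
for i in 1 2 3 4 5 6 7; do python3 -m inch '[0,0,0,1.5,0,0,0.42,0,0,0,1.5,0,0,0.42]' 50 | egrep 'tool|force'; done; python3 -c "
from h import *
go([.297,.256,.012])"
```

```text
tool_pos: [0.301, 0.2579, 0.0153]
ft_force: [0.2, -0.3, 0.1]
tool_pos: [0.3012, 0.2582, 0.0143]
ft_force: [-0.3, -0.4, -0.1]
tool_pos: [0.3012, 0.2581, 0.0127]
ft_force: [0.2, -0.3, 0.1]
tool_pos: [0.3011, 0.2581, 0.011]
ft_force: [0.1, -0.2, 0.1]
tool_pos: [0.3009, 0.258, 0.0092]
ft_force: [-0.3, -0.1, 0.1]
tool_pos: [0.3009, 0.2579, 0.0075]
ft_force: [-0.1, -0.6, 0.3]
tool_pos: [0.3011, 0.258, 0.0069]
ft_force: [-6.7, -4.0, 16.3]
pose [0.3011 0.258  0.0069] t 7.9 f [-6.7 -4.  16.3] op 0.036
rot [0.0004 0.003  0.0025] d [-5.1   3.36 -3.02]
```

```bash
python3 -m inch '[0,0,0,-2,0,0,0.42, 0,0,0,-40,0,0,0.42,0,0,0,-60,0,0,0.42,0,0,0,-60,0,0,0.42]' 50; python3 -c "
from h import *
go([.4115,.2883,.04])"
```

```text
t: 8.3
tool_pos: [0.3019, 0.2588, 0.0698]
orientation: [-1.009, 1.315, 1.009]
ft_force: [-0.4, -0.5, 0.1]
opening: 0.0358
pose [0.3019 0.2588 0.0698] t 8.3 f [-0.4 -0.5  0.1] op 0.0358
rot [0.0004 0.0065 0.0052] d [ 30.67 -97.75  57.19]
```

```bash
python3 -m inch '[0,0.0065,0.005,20,-45,27,0.42, 0,0.0065,0.005,30,-98,57,0.42, 0,0.0065,0.005,30,-98,57,0.42, 0,0.0065,0.005,30,-98,57,0.42, 0,0.0065,0.005,30,-98,57,0.42]' 60; python3 -c "
from h import *
go([.4115,.2883,.0122])"
```

```text
t: 8.8
tool_pos: [0.4112, 0.2877, 0.0396]
orientation: [-1.01, 1.326, 1.01]
ft_force: [-1.0, -0.7, -0.0]
opening: 0.0358
pose [0.4112 0.2877 0.0396] t 8.8 f [-1.  -0.7 -0. ] op 0.0358
rot [-0.     -0.0014 -0.0012] d [27.36 -0.13  0.74]
```

```bash
python3 -m inch '[0,-0.0014,-0.0012,15,0,0.7,0.42, 0,-0.0014,-0.0012,24,0,0.7,0.42, 0,-0.0014,-0.0012,27,0,0.7,0.42, 0,-0.0014,-0.0012,27,0,0.7,0.42, 0,-0.0014,-0.0012,27,0,0.7,0.42]' 60; python3 -c "
from h import *
go([.4115,.2883,.0122])"
```

```text
t: 9.3
tool_pos: [0.4113, 0.2884, 0.0131]
orientation: [-1.01, 1.323, 1.01]
ft_force: [0.6, -0.2, 0.9]
opening: 0.0362
pose [0.4113 0.2884 0.0131] t 9.3 f [ 0.6 -0.2  0.9] op 0.0362
rot [0.0001 0.0003 0.0004] d [ 0.87 -0.17 -0.06]
```

```bash
python3 -m inch '[0,0,0,1,0,0,0.42, 0,0,0,1,0,0,0.42]' 60; for i in 1 2 3 4; do python3 -m inch '[0,0,0,0,0,0,0.25,0,0,0,0,0,0,0.25]' 60|egrep 'pos|force|open'; done
```

```text
t: 9.5
tool_pos: [0.4115, 0.2885, 0.0125]
orientation: [-1.01, 1.323, 1.01]
ft_force: [0.4, 0.3, -0.3]
opening: 0.0358
tool_pos: [0.4116, 0.2886, 0.0129]
ft_force: [-2.4, -1.5, 5.7]
opening: 0.0223
tool_pos: [0.4117, 0.2887, 0.013]
ft_force: [-0.2, 0.8, 3.0]
opening: 0.0223
tool_pos: [0.4117, 0.2887, 0.013]
ft_force: [-1.2, 0.3, 2.5]
opening: 0.0223
tool_pos: [0.4117, 0.2886, 0.0129]
ft_force: [-1.5, 0.0, 1.3]
opening: 0.0223
```

```bash
python3 -m inch '[0,0,0,-10,0,0,0.2,0,0,0,-50,0,0,0.2,0,0,0,-90,0,0,0.2,0,0,0,-110,0,0,0.2,0,0,0,-110,0,0,0.2,0,0,0,-110,0,0,0.2]' 60
python3 - <<'E'
from h import *
go([.612,-.0985,.12])
shot('side','s4.png');p=shot('top','t4.png')
a=cv2.imread('pics/s4.png')[240:400,250:481];b=cv2.imread('pics/t4.png')[220:310,160:290]
cv2.imwrite('pics/c4.png',np.hstack([cv2.resize(a,(400,282)),cv2.resize(b,(400,282))]))
E
```

```text
t: 10.9
tool_pos: [0.4115, 0.2885, 0.1231]
orientation: [-1.01, 1.321, 1.01]
ft_force: [-0.4, -0.3, -1.2]
opening: 0.0222
pose [0.4115 0.2885 0.1231] t 10.9 f [-0.4 -0.3 -1.2] op 0.0222
rot [0.0002 0.0017 0.0015] d [   3.03 -295.51 -320.42]
```

View pics/c4.png

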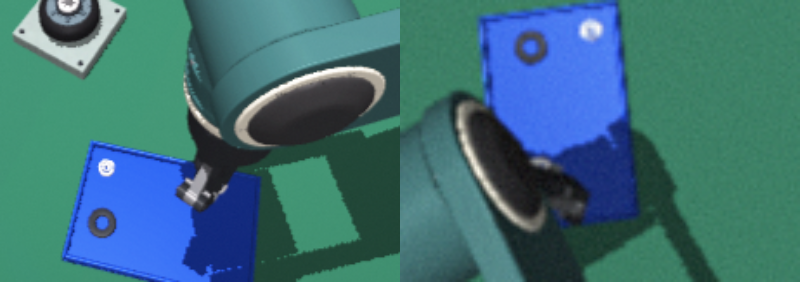

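```bash
python3 -m inch '[0,0.0017,0.0015,-5,-40,-42,0.2,0,0.0017,0.0015,-5,-75,-80,0.2,0,0.0017,0.0015,-5,-110,-120,0.2,0,0.0017,0.0015,-5,-145,-158,0.2,0,0.0017,0.0015,-5,-180,-195,0.2,0,0.0017,0.0015,-5,-215,-233,0.2,0,0.0017,0.0015,-5,-250,-271,0.2,0,0.0017,0.0015,-5,-280,-303,0.2,0,0.0017,0.0015,-5,-295,-320,0.2,0,0.0017,0.0015,-5,-295.5,-320.5,0.2,0,0.0017,0.0015,-5,-295.5,-320.5,0.2]' 60
python3 - <<'E'
from h import *
go([.612,-.0985,.11])
shot('side','s5.png');p=shot('top','t5.png')
a=cv2.imread('pics/s5.png')[120:230,260:415];b=cv2.imread('pics/t5.png')[150:240,290:417]
cv2.imwrite('pics/c5.png',np.hstack([cv2.resize(a,(400,282)),cv2.resize(b,(400,282))]))
E
```

```text
t: 12.1
tool_pos: [0.6111, -0.0993, 0.1252]
orientation: [-1.008, 1.328, 1.012]
ft_force: [-0.6, 0.8, -0.6]
opening: 0.0216
pose [ 0.6111 -0.0993  0.1252] t 12.1 f [-0.6  0.8 -0.6] op 0.0216
rot [-0.0013 -0.0017 -0.004 ] d [15.23 -0.77  1.03]
```

View pics/c5.png

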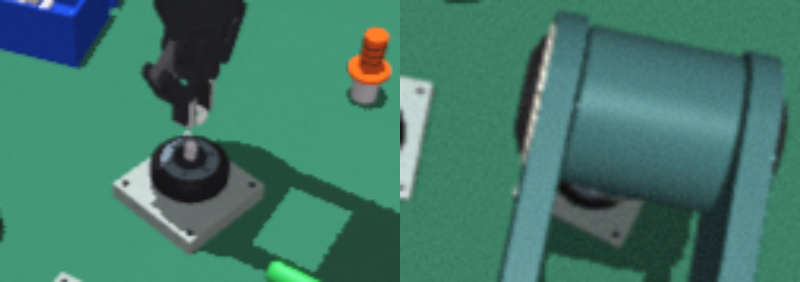

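Run:
```python
from h import *
a=cv2.imread('pics/s5.png')[140:195,310:365]
cv2.imwrite('pics/c6.png',cv2.resize(a,(600,600),interpolation=cv2.INTER_CUBIC))
```

```text
(no output)
```

View pics/c6.png

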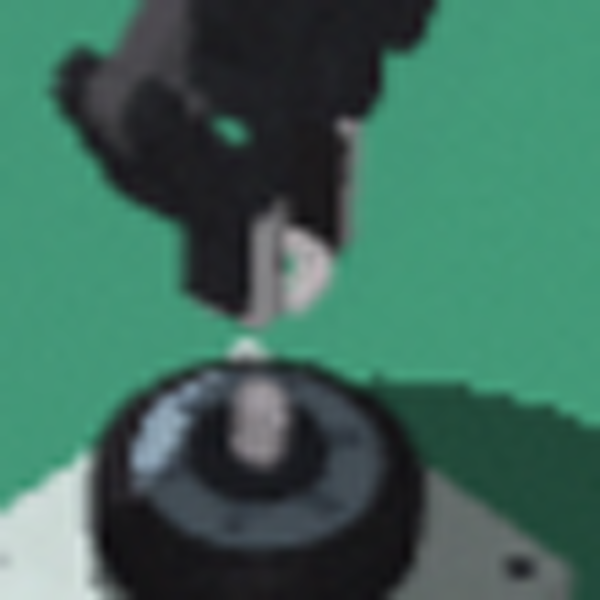

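```bash
cat > ov.py <<'E'
from h import *
import sys
def overlay(p,c,img,x0,y0,k,rad=.013,col=(0,0,255)):
    Ti=np.linalg.inv(p['T'])
    for zz in c[2]:
        th=np.linspace(0,2*np.pi,60); X=np.stack([c[0]+rad*np.cos(th),c[1]+rad*np.sin(th),zz+0*th,1+0*th]); q=Ti@X
        u=(p['fx']*q[0]/q[2]+p['cx']-x0+.5)*k; v=(p['fy']*q[1]/q[2]+p['cy']-y0+.5)*k
        for a,b in zip(u,v): cv2.circle(img,(int(a),int(b)),1,col,-1)
E
python3 - <<'E'
from ov import *
p=shot('side'); t,q,s=tool(); a=p['image'][140:195,310:365,::-1]; k=11; im=cv2.resize(a,None,fx=k,fy=k,interpolation=cv2.INTER_CUBIC)
overlay(p,(t[0],t[1],[t[2]-.0088,t[2]-.0028]),im,310,140,k)
overlay(p,(.612,-.0985,[.077]),im,310,140,k,.006,(0,255,255))
overlay(p,(.612,-.0985,[.065]),im,310,140,k,.017,(0,255,0))
cv2.imwrite('pics/c7.png',im)
E
```

```text
(no output)
```

View pics/c7.png

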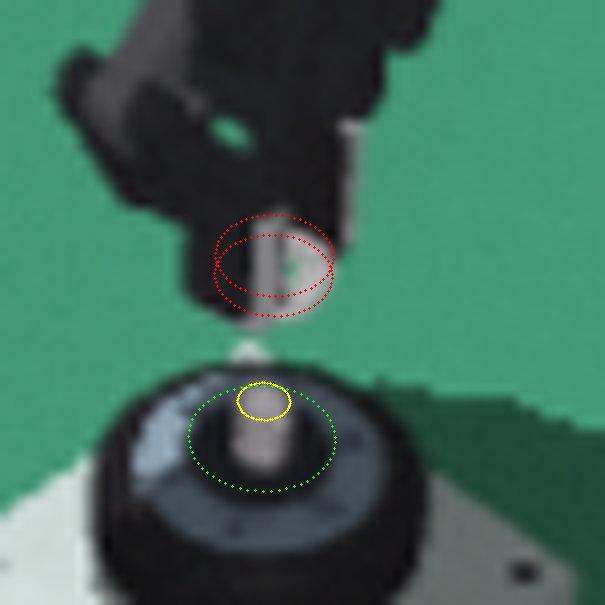

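```bash
python3 -c "
from h import *
go([.612,-.099,.094])"; python3 -m inch '[-0.0013,-0.0017,-0.004,15,-0.8,0.6,0.2,-0.0013,-0.0017,-0.004,28,-0.8,0.6,0.2,-0.0013,-0.0017,-0.004,31,-0.8,0.6,0.2,-0.0013,-0.0017,-0.004,31,-0.8,0.6,0.2,-0.0013,-0.0017,-0.004,31,-0.8,0.6,0.2]' 60;python3 -c "
from h import *
go([.612,-.099,.09])"
```

```text
pose [ 0.611  -0.0978  0.1264] t 12.25 f [-0.7 -0.1  0.3] op 0.0216
rot [ 0.0011 -0.0015 -0.0023] d [32.37 -1.31 -0.85]
t: 12.75
tool_pos: [0.612, -0.0974, 0.0955]
orientation: [-1.013, 1.322, 1.011]
ft_force: [-0.8, -0.4, -0.4]
opening: 0.0216
pose [ 0.612  -0.0974  0.0955] t 12.75 f [-0.8 -0.4 -0.4] op 0.0216
rot [0.0025 0.0001 0.0019] d [ 5.54 -0.42 -1.53]
```

```bash
python3 -m inch '[0.0025,0,0.0019,3,-0.4,-1.5,0.2,0.0025,0,0.0019,4,-0.4,-1.5,0.2,0.0025,0,0.0019,4,-0.4,-1.5,0.2]' 60;python3 -c "
from h import *
go([.612,-.099,.085])"
```

```text
t: 13.05
tool_pos: [0.612, -0.0991, 0.0915]
orientation: [-1.01, 1.324, 1.01]
ft_force: [0.2, 0.8, -0.8]
opening: 0.0218
pose [ 0.612  -0.0991  0.0915] t 13.05 f [ 0.2  0.8 -0.8] op 0.0218
rot [-0.0001  0.0001 -0.0001] d [ 6.47 -0.    0.08]
```

```bash
for i in 1 2 3 4 ; do python3 -m inch '[0,0,0,1.5,0,0,0.2,0,0,0,1.5,0,0,0.2]' 60 | egrep 'tool|force|open'; done
python3 - <<'E'
from ov import *
p=shot('side'); t,q,s=tool(); a=p['image'][140:195,310:365,::-1]; k=11; im=cv2.resize(a,None,fx=k,fy=k,interpolation=cv2.INTER_CUBIC)
cv2.imwrite('pics/c8.png',im)
go([.612,-.099,.084])
E
```

```text
tool_pos: [0.6119, -0.0991, 0.0898]
ft_force: [0.7, -0.4, -0.4]
opening: 0.0217
tool_pos: [0.6118, -0.0991, 0.0881]
ft_force: [-0.3, 0.2, 0.0]
opening: 0.0218
tool_pos: [0.6117, -0.099, 0.0863]
ft_force: [-0.3, -0.2, -1.1]
opening: 0.0219
tool_pos: [0.612, -0.0992, 0.085]
ft_force: [1.8, -1.7, 1.1]
opening: 0.0216
pose [ 0.612  -0.0992  0.085 ] t 13.9 f [ 2.8 -1.2  1.1] op 0.0217
rot [-0.0002 -0.0001  0.    ] d [1.03 0.05 0.22]
```

View pics/c8.png

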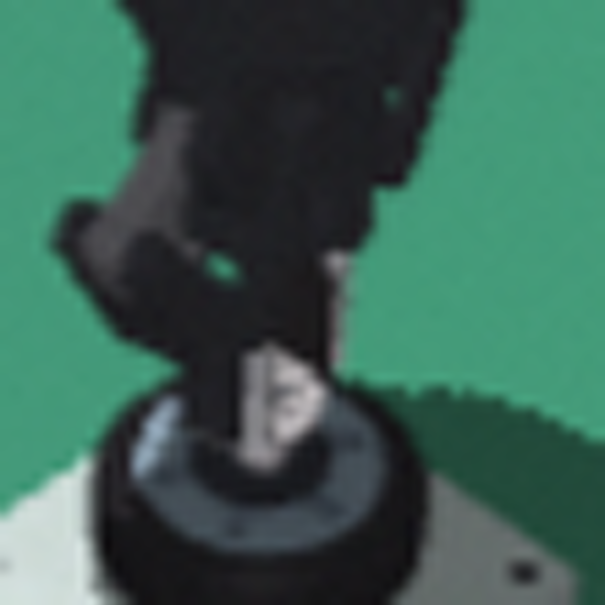

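```bash
for i in 1 2 3 ; do python3 -m inch '[0,0,0,0.7,0,0,0.2,0,0,0,0.7,0,0,0.2]' 60 | egrep 'tool|force|open'; done
python3 - <<'E'
from ov import *
p=shot('side'); t,q,s=tool(); a=p['image'][140:195,310:365,::-1]; k=11; im=cv2.resize(a,None,fx=k,fy=k,interpolation=cv2.INTER_CUBIC)
cv2.imwrite('pics/c9.png',im)
go([.612,-.099,.084])
E
```

```text
tool_pos: [0.6122, -0.0993, 0.0846]
ft_force: [0.9, -2.2, 3.2]
opening: 0.0216
tool_pos: [0.6123, -0.0994, 0.0842]
ft_force: [0.5, -1.1, 5.0]
opening: 0.0218
tool_pos: [0.6124, -0.0994, 0.0839]
ft_force: [-0.7, -1.9, 5.2]
opening: 0.0222
pose [ 0.6124 -0.0994  0.0839] t 14.55 f [-1.1 -1.9  5.4] op 0.0216
rot [-0.0003 -0.0001  0.0016] d [-0.1   0.53  0.29]
```

View pics/c9.png

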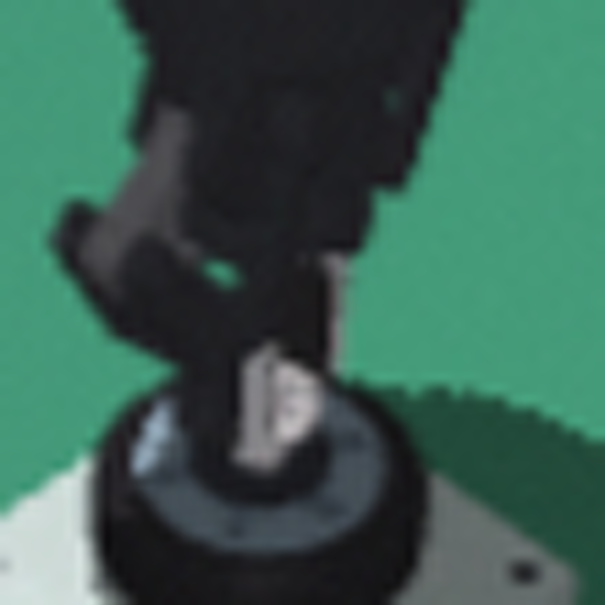

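```bash
for i in 1 2 ; do python3 -m inch '[0,0,0,1,0,0,0.2,0,0,0,1,0,0,0.2]' 60 | egrep 'tool|force|open'; done; python3 -c "
from h import *
go([.6122,-.0992,.084])"
```

```text
tool_pos: [0.6125, -0.0994, 0.0833]
ft_force: [0.7, -1.6, 5.2]
opening: 0.0218
tool_pos: [0.6125, -0.0994, 0.0828]
ft_force: [-1.6, -0.9, 8.0]
opening: 0.022
pose [ 0.6125 -0.0994  0.0828] t 14.95 f [-1.6 -0.9  8. ] op 0.022
rot [-0.0003 -0.0001  0.002 ] d [-1.22  0.38  0.11]
```

```bash
python3 -m inch '[0,0,0,0,0,0,0.45,0,0,0,0,0,0,0.45,0,0,0,0,0,0,0.45,0,0,0,-5,0,0,0.45,0,0,0,-30,0,0,0.45,0,0,0,-80,0,0,0.45,0,0,0,-100,40,-40,0.45,0,0,0,-100,80,-90,0.45,0,0,0,-100,100,-120,0.45]' 60
python3 - <<'E'
from ov import *
p=shot('side'); t,q,s=tool(); a=p['image'][140:195,310:365,::-1]; k=11; im=cv2.resize(a,None,fx=k,fy=k,interpolation=cv2.INTER_CUBIC)
cv2.imwrite('pics/c10.png',im)
go([.475,-.316,.11])
E
```

```text
t: 15.85
tool_pos: [0.4903, -0.1831, 0.1835]
orientation: [-1.013, 1.321, 1.008]
ft_force: [0.0, -0.7, 0.8]
opening: 0.0385
pose [ 0.4862 -0.1866  0.1834] t 15.9 f [ 1.4 -3.3  1.8] op 0.0383
rot [-0.0012 -0.0022  0.002 ] d [  73.72  -23.35 -127.63]
```

View pics/c10.png

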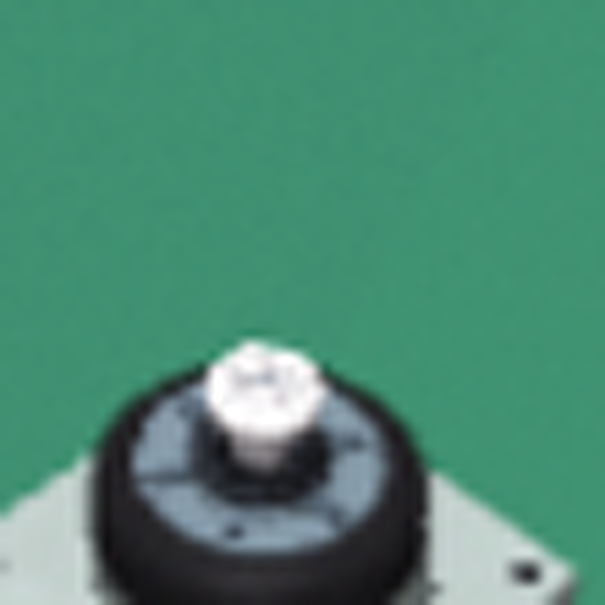

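```bash
python3 -m inch '[-0.0012,-0.0022,0.002,40,-10,-45,0.48,-0.0012,-0.0022,0.002,70,-20,-95,0.48,-0.0012,-0.0022,0.002,73.5,-23.4,-127.6,0.48,-0.0012,-0.0022,0.002,73.5,-23.4,-127.6,0.48,-0.0012,-0.0022,0.002,73.5,-23.4,-127.6,0.48,-0.0012,-0.0022,0.002,73.5,-23.4,-127.6,0.48]' 60
python3 - <<'E'
from ov import *
p=shot('side'); t,q,s=tool(); a=p['image'][90:180,350:460,::-1]; k=6; im=cv2.resize(a,None,fx=k,fy=k,interpolation=cv2.INTER_CUBIC)
cv2.imwrite('pics/c11.png',im)
go([.475,-.316,.053])
E
```

```text
t: 16.5
tool_pos: [0.4754, -0.3154, 0.1109]
orientation: [-1.01, 1.323, 1.01]
ft_force: [-0.0, 0.5, 0.1]
opening: 0.0407
pose [ 0.4756 -0.3152  0.111 ] t 16.55 f [0.5 1.2 0.8] op 0.0409
rot [ 0.0009 -0.0001  0.0009] d [58.01  0.38 -0.96]
```

View pics/c11.png

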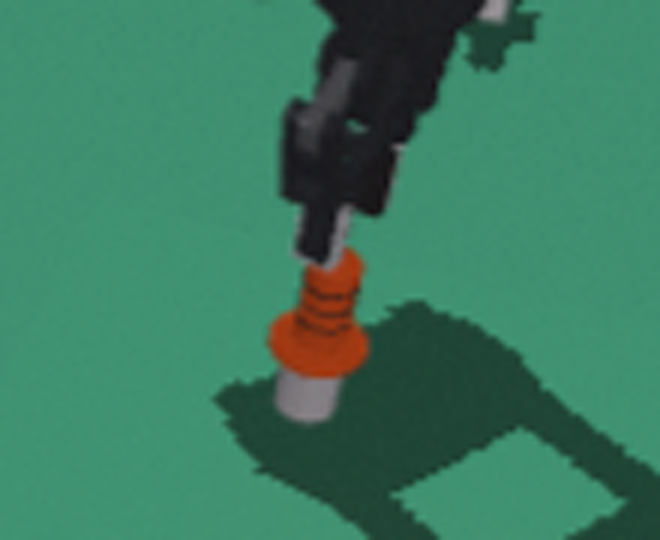

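```bash
python3 -m inch '[0,0,0,15,0.4,-0.9,0.45,0,0,0,35,0.4,-0.9,0.45,0,0,0,50,0.4,-0.9,0.45,0,0,0,57,0.4,-0.9,0.45,0,0,0,57,0.4,-0.9,0.45]' 60
python3 - <<'E'
from ov import *
go([.475,-.316,.052])
E
```

```text
t: 17.05
tool_pos: [0.4747, -0.3153, 0.0528]
orientation: [-1.01, 1.323, 1.012]
ft_force: [-0.5, 0.5, -0.7]
opening: 0.0384
pose [ 0.4747 -0.3153  0.0528] t 17.05 f [-0.5  0.5 -0.7] op 0.0384
rot [ 0.0013  0.0006 -0.0007] d [ 0.82 -0.49 -0.58]
```

```bash
python3 -m inch '[0.001,0.0006,-0.0007,1.8,-0.5,-0.6,0.45,0.001,0.0006,-0.0007,1.8,-0.5,-0.6,0.45,0.001,0.0006,-0.0007,1.8,-0.5,-0.6,0.2,0.001,0.0006,-0.0007,1.8,-0.5,-0.6,0.2,0.001,0.0006,-0.0007,1.8,-0.5,-0.6,0.2,0.001,0.0006,-0.0007,1.8,-0.5,-0.6,0.2,0.001,0.0006,-0.0007,1.8,-0.5,-0.6,0.2]' 90
python3 - <<'E'
from ov import *
go([.475,-.316,.052])
p=shot('side'); t,q,s=tool(); a=p['image'][90:180,350:460,::-1]; k=6; im=cv2.resize(a,None,fx=k,fy=k,interpolation=cv2.INTER_CUBIC)
cv2.imwrite('pics/c12.png',im)
E
```

```text
t: 17.75
tool_pos: [0.4753, -0.3162, 0.0518]
orientation: [-1.011, 1.323, 1.009]
ft_force: [-0.7, 0.5, 6.8]
opening: 0.0243
pose [ 0.4753 -0.3162  0.0518] t 17.75 f [-0.7  0.5  6.8] op 0.0243
rot [ 0.0003 -0.0004  0.001 ] d [-0.22  0.37  0.15]
```

View pics/c12.png

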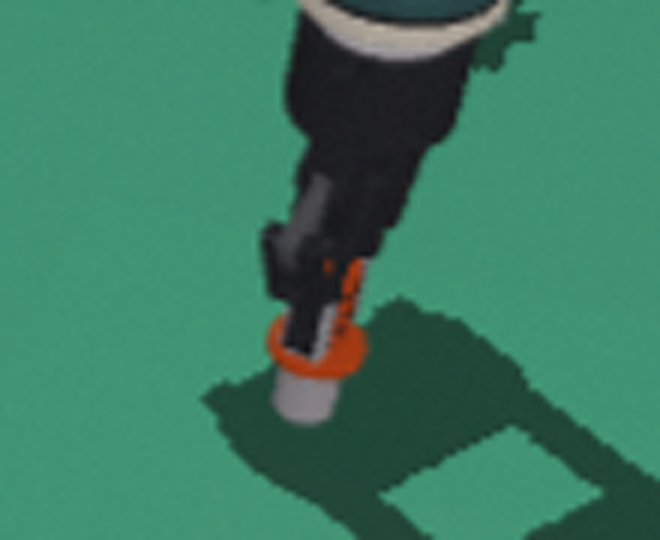

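```bash
python3 -m inch '[0,0,0,-5,0,0,0.2,0,0,0,-25,0,0,0.2,0,0,0,-60,0,0,0.2,0,0,0,-95,0,0,0.2,0,0,0,-115,0,0,0.2,0,0,0,-115,0,0,0.2]' 90
python3 - <<'E'
from ov import *
go([.6123,-.0993,.165])
E
```

```text
t: 18.4
tool_pos: [0.476, -0.3168, 0.1701]
orientation: [-1.015, 1.322, 1.006]
ft_force: [0.2, -0.9, -1.8]
opening: 0.0247
pose [ 0.476  -0.3168  0.1701] t 18.4 f [ 0.2 -0.9 -1.8] op 0.0247
rot [ 0.0003 -0.002   0.0052] d [  4.96 -74.08 245.75]
```

```bash
python3 -m inch '[0,-0.002,0.005,0,-10,35,0.2,0,-0.002,0.005,0,-20,75,0.2,0,-0.002,0.005,0,-32,115,0.2,0,-0.002,0.005,0,-44,155,0.2,0,-0.002,0.005,0,-56,195,0.2,0,-0.002,0.005,0,-70,230,0.2,0,-0.002,0.005,0,-74,245.5,0.2,0,-0.002,0.005,0,-74,245.5,0.2,0,-0.002,0.005,0,-74,245.5,0.2]' 90
python3 - <<'E'
from ov import *
go([.6123,-.0993,.165])
p=shot('side'); t,q,s=tool(); a=p['image'][110:200,280:390,::-1]; k=6; im=cv2.resize(a,None,fx=k,fy=k,interpolation=cv2.INTER_CUBIC)
overlay(p,(t[0],t[1],[t[2]-.0518]),im,280,110,k,.015)
overlay(p,(t[0],t[1],[t[2]-.0518+.036]),im,280,110,k,.0235,(255,0,0))
cv2.imwrite('pics/c13.png',im)
E
```

```text
t: 19.3
tool_pos: [0.6116, -0.0997, 0.1688]
orientation: [-1.01, 1.325, 1.011]
ft_force: [0.0, -1.0, -2.0]
opening: 0.0237
pose [ 0.6116 -0.0997  0.1688] t 19.3 f [ 0. -1. -2.] op 0.0237
rot [ 0.0006 -0.0005 -0.0012] d [ 3.84 -0.56  0.6 ]
```

View pics/c13.png

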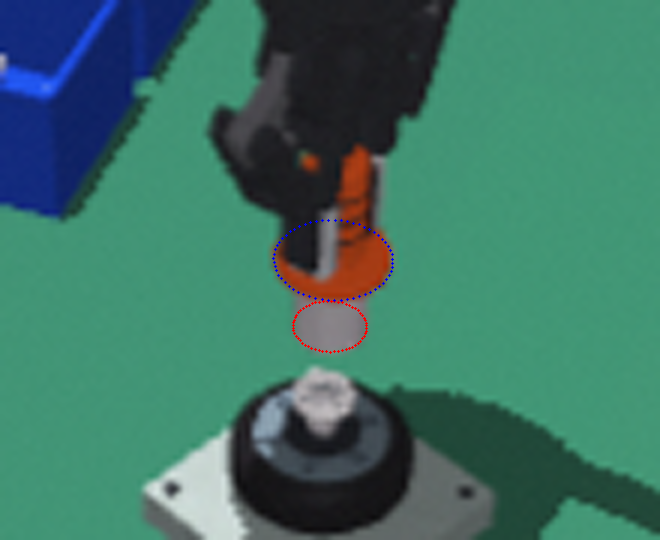

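```bash
python3 -m inch '[0,-0.0005,-0.0012,12,-0.6,0.6,0.2,0,-0.0005,-0.0012,24,-0.6,0.6,0.2,0,-0.0005,-0.0012,28,-0.6,0.6,0.2,0,-0.0005,-0.0012,28,-0.6,0.6,0.2,0,-0.0005,-0.0012,28,-0.6,0.6,0.2]' 90
python3 - <<'E'
from ov import *
go([.6123,-.0993,.136])
E
```

```text
t: 19.85
tool_pos: [0.6122, -0.0999, 0.1412]
orientation: [-1.01, 1.324, 1.01]
ft_force: [0.1, -1.0, -1.5]
opening: 0.0247
pose [ 0.6122 -0.0999  0.1412] t 19.85 f [ 0.1 -1.  -1.5] op 0.0247
rot [-0.0004  0.0001  0.0004] d [5.24 0.09 0.64]
```

```bash
python3 -m inch '[0,0,0,3,0.1,0.6,0.2,0,0,0,4,0.1,0.6,0.2,0,0,0,4,0.1,0.6,0.2]' 90| egrep 'pos|force';for i in 1 2 3 4; do python3 -m inch '[0,0,0,1.2,0,0,0.2,0,0,0,1.2,0,0,0.2]' 90 | egrep 'tool|force'; done
```

```text
tool_pos: [0.6123, -0.0993, 0.1372]
ft_force: [-0.3, 0.8, -1.2]
tool_pos: [0.6122, -0.0993, 0.1359]
ft_force: [0.7, -0.4, -1.3]
tool_pos: [0.6122, -0.0992, 0.1345]
ft_force: [-0.1, 0.3, -1.4]
tool_pos: [0.6123, -0.0993, 0.1334]
ft_force: [0.3, -1.5, 0.3]
tool_pos: [0.6125, -0.0993, 0.1327]
ft_force: [0.0, -0.7, 2.8]
```

```bash
for i in 1 2 3 4 5 6; do python3 -m inch '[0,0,0,1.2,0,0,0.2,0,0,0,1.2,0,0,0.2]' 90 | egrep 'tool|force'; done
```

```text
tool_pos: [0.6126, -0.0993, 0.1319]
ft_force: [-0.3, 0.5, 4.3]
tool_pos: [0.6126, -0.0994, 0.1309]
ft_force: [-0.3, -2.1, 3.0]
tool_pos: [0.6126, -0.0994, 0.1299]
ft_force: [-2.6, 0.1, 4.5]
tool_pos: [0.6124, -0.0993, 0.1282]
ft_force: [-0.2, 0.0, -2.2]
tool_pos: [0.6123, -0.0993, 0.1264]
ft_force: [0.2, 0.5, -2.5]
tool_pos: [0.6121, -0.0993, 0.1247]
ft_force: [-0.7, -0.0, -1.6]
```

Run:
```python
from ov import *
go([.6123,-.0993,.136])
p=shot('side'); t,q,s=tool(); a=p['image'][110:200,280:390,::-1]; k=6; im=cv2.resize(a,None,fx=k,fy=k,interpolation=cv2.INTER_CUBIC)
cv2.imwrite('pics/c14.png',im)
```

```text
pose [ 0.6121 -0.0993  0.1247] t 22.15 f [-0.7 -0.  -1.6] op 0.0241
rot [-0.0003 -0.0001  0.    ] d [-11.28  -0.21   0.02]
```

View pics/c14.png

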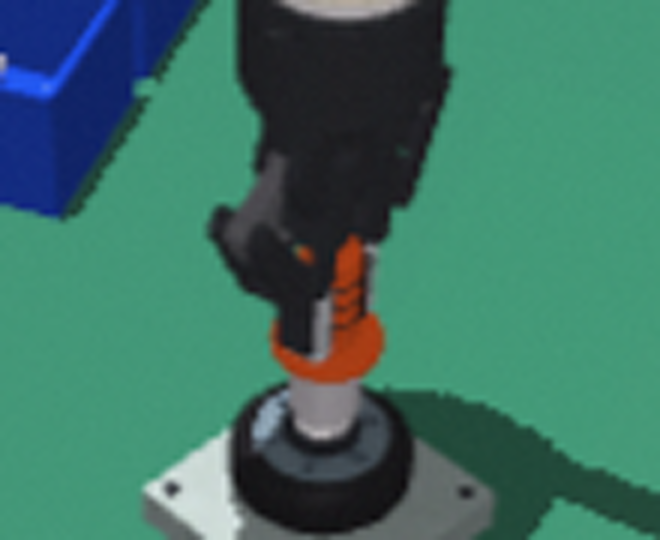

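Run:
```python
from ov import *
p=shot('side'); t,q,s=tool(); a=p['image'][155:205,305:360,::-1]; k=12; im=cv2.resize(a,None,fx=k,fy=k,interpolation=cv2.INTER_CUBIC)
overlay(p,(t[0],t[1],[t[2]-.0518]),im,305,155,k,.015)
im=cv2.convertScaleAbs(im,alpha=1.3,beta=10)
cv2.imwrite('pics/c15.png',im)
```

```text
(no output)
```

View pics/c15.png

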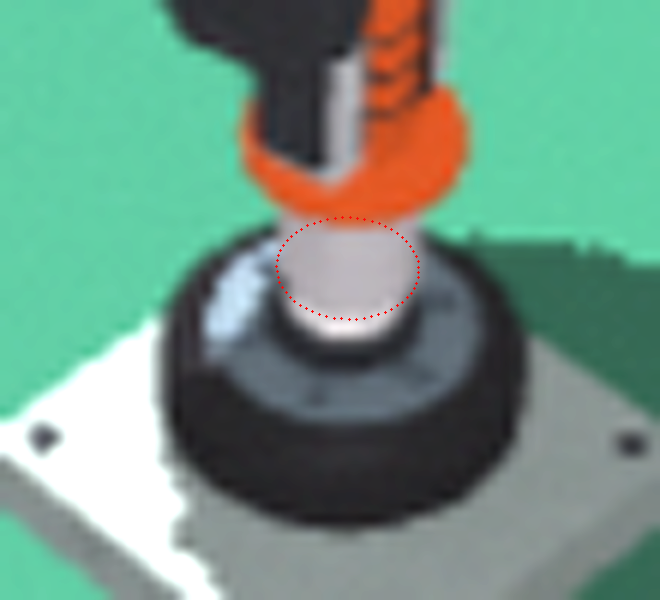

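```bash
for i in 1 2 3 4 5; do python3 -m inch '[0,0,0,1.2,0,0,0.2,0,0,0,1.2,0,0,0.2]' 90 | egrep 'tool|force'; done
```

```text
tool_pos: [0.6122, -0.0993, 0.1236]
ft_force: [1.1, 0.1, -0.7]
tool_pos: [0.6121, -0.0993, 0.1224]
ft_force: [0.4, -0.4, -2.1]
tool_pos: [0.6121, -0.0993, 0.1209]
ft_force: [-0.2, 0.5, -2.0]
tool_pos: [0.6119, -0.0992, 0.1194]
ft_force: [-0.1, -0.4, -2.0]
tool_pos: [0.6119, -0.0993, 0.1181]
ft_force: [-0.1, -0.2, -1.3]
```

Run:
```python
from ov import *
go([.6123,-.0993,.136])
p=shot('side'); t,q,s=tool(); a=p['image'][155:205,305:360,::-1]; k=12; im=cv2.resize(a,None,fx=k,fy=k,interpolation=cv2.INTER_CUBIC)
im=cv2.convertScaleAbs(im,alpha=1.3,beta=10)
overlay(p,(t[0],t[1],[t[2]-.0518]),im,305,155,k,.015)
overlay(p,(t[0],t[1],[t[2]-.0518+.036]),im,305,155,k,.0235,(255,0,0))
overlay(p,(t[0],t[1],[t[2]-.0578]),im,305,155,k,.013,(0,255,0))
cv2.imwrite('pics/c16.png',im)
```

```text
pose [ 0.6119 -0.0993  0.1181] t 23.25 f [-0.1 -0.2 -1.3] op 0.0246
rot [-0.0003 -0.0002 -0.0005] d [-17.92  -0.35   0.09]
```

View pics/c16.png

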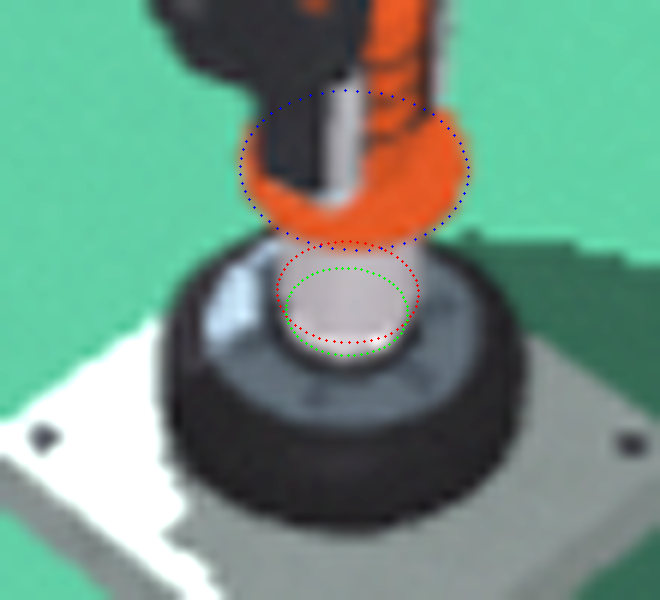

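```bash
for i in 1 2 3 4 5; do python3 -m inch '[0,0,0,1,0,0,0.2,0,0,0,1,0,0,0.2]' 90 | egrep 'tool|force'; done
```

```text
tool_pos: [0.6118, -0.0992, 0.1169]
ft_force: [-0.2, 0.5, -2.2]
tool_pos: [0.6119, -0.0993, 0.1161]
ft_force: [-0.7, 0.5, 0.1]
tool_pos: [0.6121, -0.0994, 0.116]
ft_force: [-2.7, 0.2, 7.6]
tool_pos: [0.6123, -0.0994, 0.1159]
ft_force: [-3.6, 0.7, 9.1]
tool_pos: [0.6123, -0.0994, 0.1159]
ft_force: [-5.2, 1.4, 9.4]
```

```bash
for i in 1 2; do python3 -m inch '[0,0,0,1.8,0,0,0.2,0,0,0,1.8,0,0,0.2]' 90 | egrep 'tool|force'; done
```

```text
tool_pos: [0.6125, -0.0995, 0.1158]
ft_force: [-6.6, 0.7, 15.9]
tool_pos: [0.6126, -0.0995, 0.1159]
ft_force: [-9.2, 1.0, 17.0]
```

```bash
python3 -m inch '[0,0,0,2.5,0.5,0,0.2,0,0,0,2.5,0.5,0,0.2,0,0,0,2.5,0.5,0,0.2]' 90 | egrep 'tool|force';  python3 -m inch '[0,0,0,2.8,0.3,0,0.2,0,0,0,2.8,0.3,0,0.2,0,0,0,2.8,0.3,0,0.2]' 90 | egrep 'tool|force';python3 - <<'E'
from ov import *
go([.6122,-.0993,.116])
p=shot('side'); t,q,s=tool(); a=p['image'][155:205,305:360,::-1]; k=12; im=cv2.resize(a,None,fx=k,fy=k,interpolation=cv2.INTER_CUBIC)
im=cv2.convertScaleAbs(im,alpha=1.3,beta=10)
cv2.imwrite('pics/c17.png',im)
E
```

```text
tool_pos: [0.6126, -0.0995, 0.1158]
ft_force: [-9.0, 0.7, 21.2]
tool_pos: [0.6127, -0.0995, 0.1157]
ft_force: [-10.1, 2.1, 24.8]
pose [ 0.6127 -0.0995  0.1157] t 25.3 f [-10.1   2.1  24.8] op 0.0243
rot [-0.0003  0.      0.0071] d [-0.27  0.49  0.07]
```

View pics/c17.png

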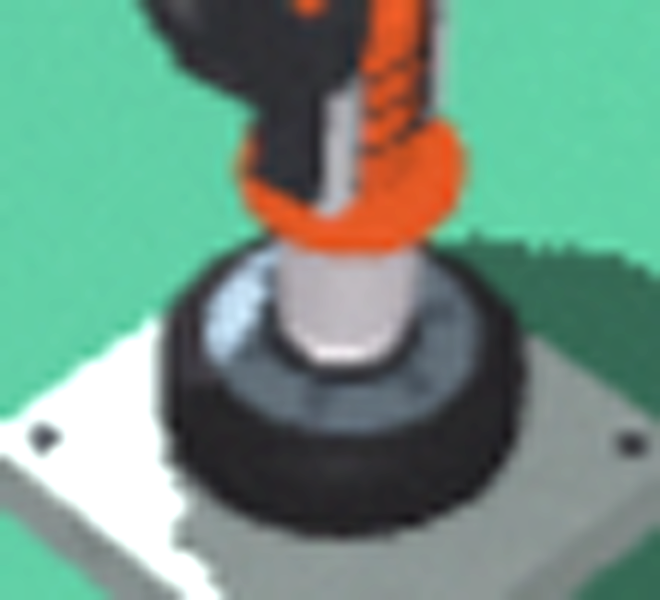

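```bash
python3 -m inch '[0,0,0.01,2.9,1,0,0.2,0,0,0.01,2.9,1,0,0.2,0,0,0.01,2.9,1,0,0.2]' 90 | egrep 'tool|force';python3 - <<'E'
from ov import *
go([.6122,-.0993,.116])
E
```

```text
tool_pos: [0.6126, -0.0994, 0.1157]
ft_force: [-6.7, 1.5, 22.5]
pose [ 0.6126 -0.0994  0.1157] t 25.65 f [-6.7  1.5 22.5] op 0.0243
rot [-0.0003  0.0002  0.0003] d [-0.26  0.39  0.05]
```

```bash
python3 -m inch '[0,0,0.004,3.5,1,0,0.2,0,0,0.004,3.5,1,0,0.2,0,0,0.004,3.5,1,0,0.2]' 90 | egrep 'tool|force';python3 - <<'E'
from ov import *
go([.6122,-.0993,.116])
E
```

```text
tool_pos: [0.6126, -0.0995, 0.1157]
ft_force: [-7.4, -0.1, 27.0]
pose [ 0.6126 -0.0995  0.1157] t 25.95 f [-7.4 -0.1 27. ] op 0.0243
rot [-0.0003  0.0002  0.0002] d [-0.3   0.45  0.07]
```

```bash
python3 -m inch '[0,0,0,-1,0.3,0,0.2,0,0,0,-4,0.4,0,0.2,0,0,0,-12,0.4,0,0.2,0,0,0,-30,0.4,0,0.2,0,0,0,-50,0.4,0,0.2,0,0,0,-60,0.4,0,0.2,0,0,0,-60,0.4,0,0.2]' 90;python3 - <<'E'
from ov import *
go([.475,-.316,.165])
p=shot('side'); t,q,s=tool(); a=p['image'][155:205,305:360,::-1]; k=12; im=cv2.resize(a,None,fx=k,fy=k,interpolation=cv2.INTER_CUBIC)
cv2.imwrite('pics/c18.png',im)
E
```

```text
t: 26.65
tool_pos: [0.6129, -0.0995, 0.178]
orientation: [-1.011, 1.322, 1.008]
ft_force: [0.0, 1.0, -2.1]
opening: 0.0241
pose [ 0.6129 -0.0995  0.178 ] t 26.65 f [ 0.   1.  -2.1] op 0.0241
rot [-0.0003  0.0004  0.0031] d [  12.61   75.79 -245.24]
```

View pics/c18.png

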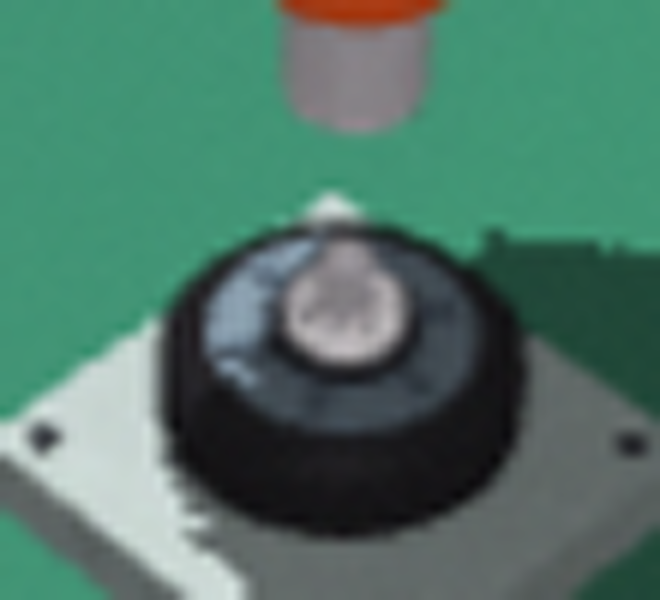

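```bash
python3 -m inch '[0,0,0.003,0,12,-40,0.2,0,0,0.003,0,24,-80,0.2,0,0,0.003,0,36,-120,0.2,0,0,0.003,0,48,-160,0.2,0,0,0.003,0,62,-200,0.2,0,0,0.003,10,74,-235,0.2,0,0,0.003,12,75.8,-245,0.2,0,0,0.003,12,75.8,-245,0.2,0,0,0.003,12,75.8,-245,0.2]' 90;python3 - <<'E'
from ov import *
go([.475,-.316,.07])
ps=[shot('side'),shot('top')]
a=cv2.resize(ps[0]['image'][155:205,305:355,::-1],(400,400),interpolation=cv2.INTER_CUBIC)
b=cv2.resize(ps[1]['image'][178:228,325:375,::-1],(400,400),interpolation=cv2.INTER_CUBIC)
cv2.imwrite('pics/c19.png',np.hstack([a,b]))
for p,k in zip(ps,[(334,181),(350,203)]):
    c=cloud(p); rr=np.hypot(c[:,0]-.612,c[:,1]+.099)
    for lo,hi in((0,.003),(.009,.0125),(.0135,.0165),(.02,.028),(.03,.038)): s=c[(rr>=lo)&(rr<hi)]; print(lo,len(s),np.median(s[:,2]).round(4) if len(s) else '')
E
```

```text
t: 27.6
tool_pos: [0.4748, -0.3152, 0.1638]
orientation: [-1.008, 1.325, 1.012]
ft_force: [0.5, 0.4, -2.5]
opening: 0.0243
pose [ 0.4748 -0.3152  0.1638] t 27.6 f [ 0.5  0.4 -2.5] op 0.0243
rot [-0.0004  0.0009 -0.0022] d [93.82 -0.59 -0.83]
0 2 0.082
0.009 27 0.0631
0.0135 26 0.0585
0.02 124 0.0547
0.03 257 0.0515
0 4 0.0838
0.009 32 0.0648
0.0135 33 0.0607
0.02 153 0.0564
0.03 210 0.0539
```

View pics/c19.png

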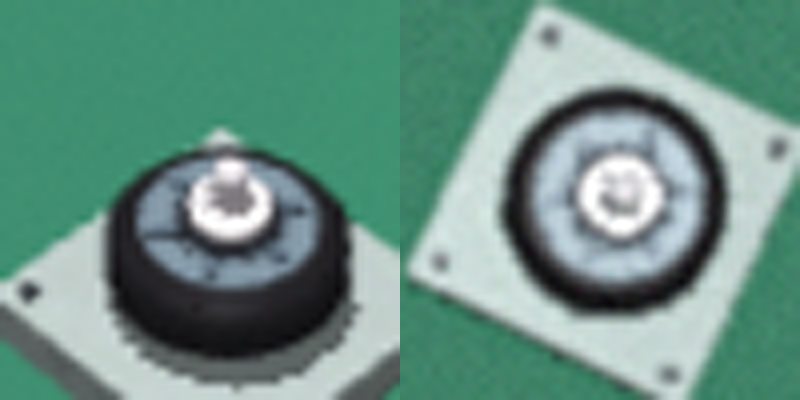

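```bash
python3 -m inch '[0,0.001,-0.002,30,-0.6,-0.8,0.2,0,0.001,-0.002,65,-0.6,-0.8,0.2,0,0.001,-0.002,90,-0.6,-0.8,0.2,0,0.001,-0.002,103,-0.6,-0.8,0.2,0,0.001,-0.002,106,-0.6,-0.8,0.2,0,0.001,-0.002,106,-0.6,-0.8,0.2,0,0.001,-0.002,106,-0.6,-0.8,0.2]' 90;python3 - <<'E'
from ov import *
go([.475,-.316,.055])
E
```

```text
t: 28.4
tool_pos: [0.4762, -0.3159, 0.0597]
orientation: [-1.013, 1.323, 1.009]
ft_force: [0.2, -0.9, -2.3]
opening: 0.0241
pose [ 0.4762 -0.3159  0.0597] t 28.4 f [ 0.2 -0.9 -2.3] op 0.0241
rot [ 0.0011 -0.0011  0.0021] d [ 4.71  1.12 -0.39]
```

```bash
python3 -m inch '[0.001,-0.001,0.002,3,1,-0.4,0.2,0.001,-0.001,0.002,5.5,1,-0.4,0.2,0.001,-0.001,0.002,5.5,1,-0.4,0.2]' 90|egrep 'pos|force'; for i in 1 2 3; do python3 -m inch '[0,0,0,1.2,0,0,0.2,0,0,0,1.2,0,0,0.2]' 90|egrep 'pos|force'; done;python3 - <<'E'
from ov import *
go([.475,-.316,.055])
E
```

```text
tool_pos: [0.4751, -0.3161, 0.0542]
ft_force: [-0.2, 0.3, -2.6]
tool_pos: [0.475, -0.3161, 0.0529]
ft_force: [0.1, -0.9, -1.1]
tool_pos: [0.4751, -0.3162, 0.0518]
ft_force: [-0.3, 0.3, -0.2]
tool_pos: [0.4754, -0.3163, 0.0518]
ft_force: [-4.2, 2.7, 10.7]
pose [ 0.4754 -0.3163  0.0518] t 29.3 f [-4.2  2.7 10.7] op 0.0244
rot [-0.0001 -0.0004  0.0011] d [-3.24  0.43  0.22]
```

```bash
python3 -m inch '[0,0,0,0,0,0,0.2,0,0,0,0,0,0,0.45,0,0,0,0,0,0,0.5,0,0,0,0,0,0,0.5,0,0,0,0,0,0,0.5,0,0,0,-10,0,0,0.5,0,0,0,-30,0,0,0.5,0,0,0,-60,0,0,0.5,0,0,0,-100,0,0,0.5,0,0,0,-120,0,0,0.5,0,0,0,-120,0,0,0.5]' 90;python3 - <<'E'
from ov import *
go([.475,-.316,.055])
ps=[shot('side'),shot('top')]
a=cv2.resize(ps[0]['image'][90:190,310:430,::-1],(480,400),interpolation=cv2.INTER_CUBIC)
b=cv2.resize(ps[1]['image'][180:290,320:400,::-1],(290,400),interpolation=cv2.INTER_CUBIC)
cv2.imwrite('pics/c20.png',np.hstack([a,b]))
E
```

```text
t: 30.4
tool_pos: [0.4762, -0.317, 0.1762]
orientation: [-1.015, 1.322, 1.004]
ft_force: [0.2, -0.1, -0.0]
opening: 0.0424
pose [ 0.4762 -0.317   0.1762] t 30.4 f [ 0.2 -0.1 -0. ] op 0.0424
rot [-0.0001 -0.0024  0.0063] d [121.21   2.17   0.93]
```

View pics/c20.png

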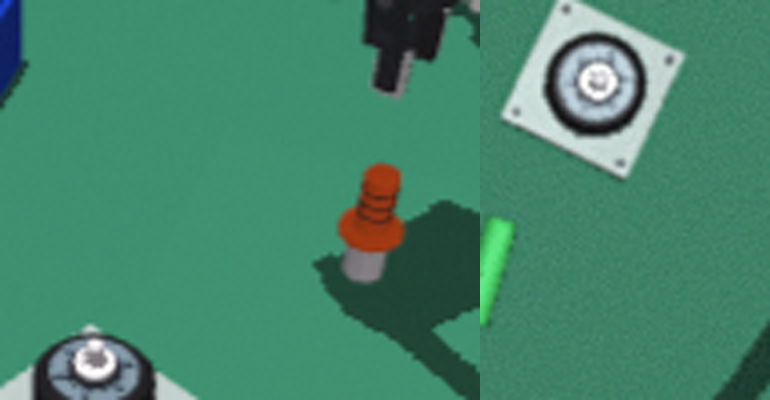

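Run:
```python
from h import *
print(job.job_done())
```

```text
the job is handed in; nothing more can be done
None
```

The push nut is driven home on the bare axle, the pusher is back upright on the bench, and the job is handed in at about 30 s. No verdict was reported.

**What I did:** I gripped the large nut in the tray and set it teeth up on the rounded end with about 8 N. I then pushed it down with the hollow pusher until it stopped solid with the pusher's mouth at about 64 mm. I held it there at up to about 29 N. Between about 11 and 29 N the stop moved only about 0.3 mm, so I take the wheel to be down on its spacer.

**Last checks:**
- **Nut:** it looks level and centred in both pictures. Depth puts its top at about 64 mm and the washer at about 59 mm, so it is seated to within about 1 mm as far as the cameras can tell.
- **Pusher:** it stands where it started, released, and the gripper is clear above it.
- **Other parts:** I did not re-measure the small nut, spare washer, spare wheel or screwdriver at the end. I saw nothing touch them.

**What disagreed:**
- **First closing:** I read the jaw opening at my first closing on the nut as a missed grip, opened again and touched the tray floor with about 39 N. I then tried again and got it. The openings read 2 to 4 mm less than the parts' true widths (22 mm on the 26 mm nut, 24 mm on the 26 mm handle), though both grips held.
- **Teeth drag:** after the nut went over the rounded end, the force fell to nothing until the washer stop. I expected 3 to 9 N of drag from the teeth there. I could not measure the clamp left on the washer once the pusher was off.

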